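# Set the belt grinder's tension arm for a new belt

### The job

The bench belt grinder has its belt off: get it ready for a new one. Press its sprung tension arm down until the pointer has just passed the dotted mark, the third long mark after the rest mark, so that the pawl drops into that notch, then let go and leave the arm held there, no notch further. Leave the other things on the bench as they are.

Things in the scene. Friction and masses are not known exactly. Their poses are not given: they have to be found in the camera images.
- grinder: Bench belt grinder, fixed: grey base 250 x 270 mm and upright frame plate, 335 mm high, dark motor behind the plate (-x, robot's side), bare wheels in front (+x). Origin: on the bench under the plate's front face; x square to the plate, away from the motor; y along the machine from the platen end (small wheels and work rest, y = -0.28) to the tension arm end (y = +0.27).
- tension_arm (a joint): Angle of the sprung tension arm about the grinder's x axis, rad. 0 = rest at the top stop, arm 0.40 rad above level; grows as it is pressed down, to 0.86. Marks 0 (rest) to 4 stand at 0, 0.2, 0.4, 0.6, 0.8. Let go, it springs up to the last notch passed and stays, 0.01 past that mark. The pawl drops in about 0.03 past each mark: pressing to 0.65 - 0.80 gives notch 3. Starts at rest or in notch 1.
- handle (a point): Centre of the short T-handle at the arm's end: black level bar, 24 mm thick, 56 mm long, parallel to grinder x (28 mm to either side), 225 mm from the pivot; 293 mm above the bench at rest, 159 mm in notch 3. Press it from above, about 9 N at rest, 16 N at mark 3. 28 mm clear of the 69 mm tracking wheel, 150 mm from the pivot in front of the bar (grinder x 0.022 - 0.074).
- pivot (a point): Point on the axis of the tension arm's pivot, 205 mm above the bench, in the same upright plane as point handle (grinder x = 0.010, y = 0.030). The axis runs along the grinder's x.
- pointer_tip (a point): Tip of the black pointer, 104 mm from the pivot. It turns with the arm across the white scale plate above the pivot, towards the handle's side as the arm is pressed.
- mark3 (a point): Where the pointer's tip stands at joint value 0.60: on the long mark with a round black dot (11 mm) beyond it, on the scale plate, 104 mm from the pivot. Long marks are 21 mm apart there, a short mark midway between.
- pawl (a joint): Angle of the ratchet's sprung pawl, rad: a 60 mm steel finger on the frame plate, on the side of the pivot away from the handle. 0 = dropped fully into a notch; it lifts to about 0.12 as each tooth passes. It works by itself.
- whetstone: Loose two-layer sharpening stone, 205 x 70 x 30 mm, lying in front (+x side) of the grinder. A bystander. Origin: centre of its underside.
- oil_bottle: Loose green bottle, 48 mm across, 125 mm high, standing beyond the grinder below the tension arm's end. A bystander. Origin: centre of its foot.
- spanner: Loose steel spanner, 170 mm long, flat on the bench near the handle, on the robot's side. A bystander. Origin: at its middle, on the bench.
- secateurs: Loose garden shears with wooden handles, 190 mm long, 17 mm high, lying by the platen end, on the robot's side. A bystander. Origin: near the pivot bolt, on the bench.
- knife: Loose kitchen knife, wooden handle, 285 mm long, 22 mm high, lying to the robot's left. A bystander. Origin: between handle and blade, on the bench.
- hammer: Loose hammer with wooden handle, 260 mm long, lying to the left ahead of the robot. A bystander. Origin on the bench under it.
- tin_cup: Loose empty steel cup, 80 mm across, 85 mm high, standing to the left of the grinder's handle end. A bystander. Origin: centre of its foot.

How it is judged:
By the outcome, as a careful person would: the job done as asked, in the order asked, and still so for the second after the job is handed in, with the robot touching nothing.
It also fails if it takes over 40 s, if anything falls off the work surface, if the arm or the gripper's body presses on something with over 40 N, if the wrist force passes 120 N, or if a joint passes its speed limit or range.

### The arm

A 6-joint arm with a two-finger parallel gripper is mounted at the origin on the work surface. World frame = base frame: x ahead of the robot, y to its left, z up, the work surface at z = 0. Lengths are in mm, angles in rad, forces in N, time in s.
With the tool pointing down it reaches from about 350 to 975 mm from the base axis. Payload 7.1 kg.
Tool frame: the origin (TCP) lies on the front face of the gripper's body, between the roots of the fingers; the fingertips stand 80 mm ahead of it and the grasp point (between the pads) lies 61 mm ahead of it (env.tips_ahead is the distance from the TCP to the fingertips, in mm); z points along the fingers, y is the direction in which the jaws open and shut (so a half turn about z gives the same grasp; the last joint's range is limited). The gripper opens to 88 mm and grips with 3 to 60 N. Pads are 20 mm wide; open, the fingers measure 115 mm over their backs; the gripper's body (75 mm by 178 mm) begins 61 mm behind the grasp point.
Start: joints at [-1.26, 0.423, 1.63, -0, 1.089, -0.019], TCP at [202.426, -591.295, 302.675] pointing down, gripper open.
Joint ranges: [-3, 3], [-0.9, 2.11], [0.09, 2.58], [-1.31, 4.45], [0.11, 2.69], [-2.54, 2.54]. Speed limits (rad/s): [2.39, 2.39, 3.01, 3.14, 3.14, 3.14].

### API

Orientations are given as a unit quaternion [x, y, z, w].
In Python, from station import env, set_gripper, viewer, workorder gives the robot as it stands. Calls block until the motion is done:
- env.reach(position, orientation): joint-space move of the TCP to a pose.
- env.move_l(position, rot=None, rate=150, f_stop=None): straight line of the TCP; rot=None keeps the orientation; rate is the mean speed in mm/s. With f_stop (N) it stops when the force on the tool has changed by that much, and returns True; else False.
- env.move_joints(angles): joint-space move.
- set_gripper(opening): finger opening in mm; the grip force is fixed at half the most; returns when the fingers have stopped.
- env.hold(seconds).
- env.ik(position, orientation): joint angles nearest the present ones, or None.
- env.read_state(): the state.
- viewer.camera(name): name is "scene" or "top" or "wrist"; returns the picture (400x640x3 uint8, blue, green, red); there is no depth.
- viewer.camera_params(name): a dict with "fx", "fy", "cx", "cy" (pixels), "pose" (4x4, takes a point from camera to world coordinates); the wrist camera has in their place "tool_from_camera" (4x4, takes a point from camera to tool coordinates, whose origin is the TCP and whose axes are the flange's). Camera axes: x right, y up, looking along -z (the intrinsics and any distortion apply to the point x, -y, -z); pixel columns grow to the right and rows downward; lengths in mm; the calibration is good to about 2 mm. A picture is of the moment at which its call begins: read the wrist's pose just before it. camera_params takes no time and is no camera call.
A pose or a line that the arm cannot do raises env.IKError and nothing moves.
- workorder.sign_off(): hands the job in, once; it reports no verdict.
The state is a dict: "time_s": time; "qpos": joint angles; "dq": joint speeds; "tau": joint torques, N m; "tool_pos": TCP position; "orientation": TCP orientation; "force": force on the tool from outside, world axes, zero at the start; "wrist_torque": the same for the moment, N m; "width": finger opening in mm.
Only numpy, scipy, OpenCV 4.12 (cv2) and the standard library are available. Lean on these libraries where they do the work, as an engineer would, in place of code of your own. Each camera call takes 0.05 s, during which the arm holds its last target. There are 200 camera calls.

## Working session

There is one attempt and no reset: what is moved stays moved. The work goes in short steps, each a Python script; the robot and the scene stay as the last script left them, time stands still between calls to the robot, and variables do not carry over. Pictures are saved under pics/ and viewed, about 8 in all and at most 12, crops included, and the job is handed in when it is done.

```bash
mkdir -p pics; ls; python3 - <<'E'
from station import env, viewer
import cv2
for n in ("scene","top"):
    cv2.imwrite(f"pics/{n}0.png", viewer.camera(n))
    p=viewer.camera_params(n); print(n,p)
p=viewer.camera_params("wrist");print(p)
s=env.read_state();print(s["time_s"],s["tool_pos"],s["orientation"],s["force"])
E
```

```text
pics
scene {'fx': 374.6407402416107, 'fy': 374.6407402416107, 'cx': 316.61944498002487, 'cy': 198.76340984108808, 'pose': array([[ 8.94092797e-01, -3.05681592e-01,  3.27348186e-01,
         9.48920965e+02],
       [ 4.47580281e-01,  5.82999809e-01, -6.78073089e-01,
        -7.54332712e+02],
       [ 1.64305311e-02,  7.52774858e-01,  6.58072983e-01,
         9.23326953e+02],
       [ 0.00000000e+00,  0.00000000e+00,  0.00000000e+00,
         1.00000000e+00]])}
top {'fx': 380.5010167720492, 'fy': 380.5010167720492, 'cx': 321.9863679123088, 'cy': 204.71842729925098, 'pose': array([[-4.69021069e-02,  9.78825241e-01, -1.99251949e-01,
         3.77061259e+02],
       [-9.98893197e-01, -4.66673447e-02,  5.87708454e-03,
        -5.54930596e+00],
       [-3.54592067e-03,  1.99307064e-01,  9.79930671e-01,
         1.20445007e+03],
       [ 0.00000000e+00,  0.00000000e+00,  0.00000000e+00,
         1.00000000e+00]])}
{'fx': 328.93601280347195, 'fy': 328.93601280347195, 'cx': 318.63103401158696, 'cy': 200.56030455394438, 'tool_from_camera': array([[-8.42344299e-04,  9.67592190e-01,  2.52516622e-01,
         6.78515407e+01],
       [ 9.99999620e-01,  8.71432925e-04, -3.35705594e-06,
        -1.25466180e+00],
       [-2.23299560e-04,  2.52516524e-01, -9.67592557e-01,
        -8.13000763e+01],
       [ 0.00000000e+00,  0.00000000e+00,  0.00000000e+00,
         1.00000000e+00]])}
0.1 [ 202.30185863 -590.95294688  302.00300183] [ 9.86437314e-01  1.64137118e-01 -9.20532335e-05 -6.50448072e-04] [-0.52661492  0.36665258  0.95921265]
```

View pics/scene0.png

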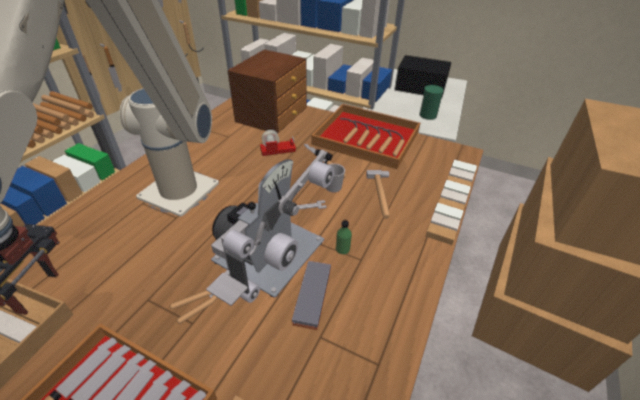

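View pics/top0.png

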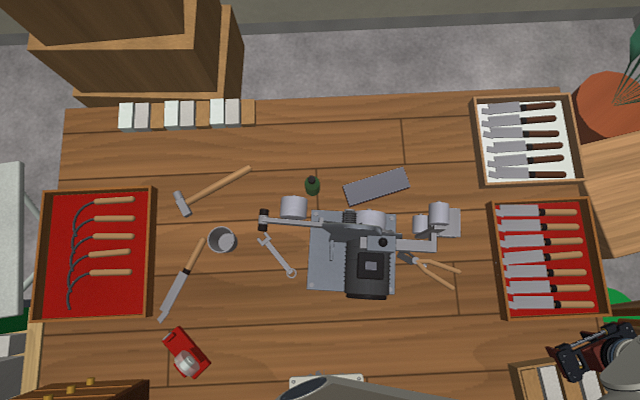

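The scene view shows the grinder at about (270,220), with the handle near (322,155) and the scale at (278,178). The top view shows the handle at about (263,219) and the tracking wheel at (293,206). I'll zoom in on both.

```bash
python3 - <<'E'
import cv2
a=cv2.imread("pics/scene0.png")[135:255,210:370]; b=cv2.imread("pics/top0.png")[185:305,250:410]
cv2.imwrite("pics/a.png",cv2.resize(a,None,fx=5,fy=5,interpolation=cv2.INTER_CUBIC))
cv2.imwrite("pics/b.png",cv2.resize(b,None,fx=5,fy=5,interpolation=cv2.INTER_CUBIC))
E
```

```text
(no output)
```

View pics/a.png

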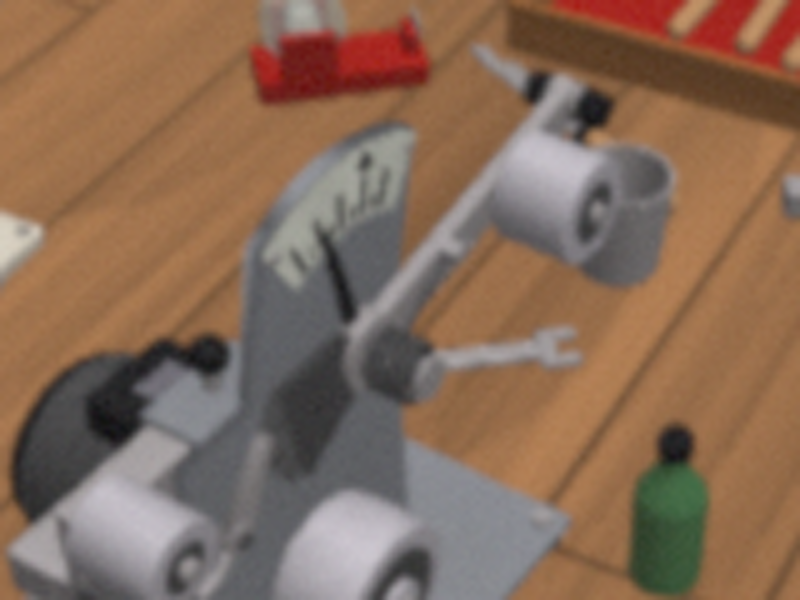

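View pics/b.png

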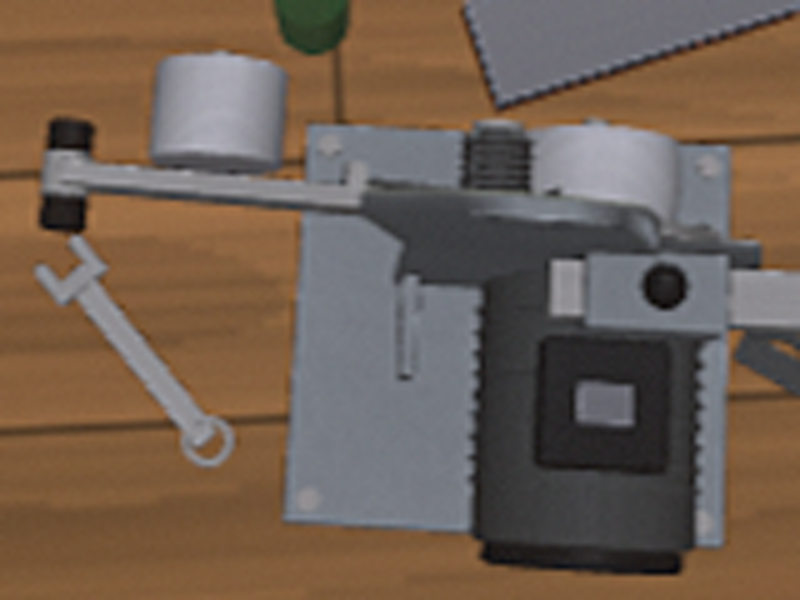

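```bash
cat > h.py <<'E'
import numpy as np
from station import env, viewer
def ray(P,uv,pose=None):
    T=P["pose"] if pose is None else pose
    d=T[:3,:3]@np.array([(uv[0]-P["cx"])/P["fx"],-(uv[1]-P["cy"])/P["fy"],-1.])
    return T[:3,3],d/np.linalg.norm(d)
def plane(P,uv,z,pose=None):
    o,d=ray(P,uv,pose); return o+d*(z-o[2])/d[2]
def tri(rays):
    A=sum(np.eye(3)-np.outer(d,d) for o,d in rays); b=sum((np.eye(3)-np.outer(d,d))@o for o,d in rays)
    x=np.linalg.solve(A,b); return x,[round(np.linalg.norm(np.cross(x-o,d)),1) for o,d in rays]
def proj(P,X):
    c=P["pose"][:3,:3].T@(np.asarray(X)-P["pose"][:3,3]); return P["cx"]-P["fx"]*c[0]/c[2],P["cy"]+P["fy"]*c[1]/c[2]
E
python3 - <<'E'
from h import *
np.set_printoptions(precision=3,suppress=True)
S=viewer.camera_params("scene");T=viewer.camera_params("top")
cs=lambda u,v:(u/5+210,v/5+135); ct=lambda u,v:(u/5+250,v/5+185)
H,e=tri([ray(S,cs(568,97)),ray(T,ct(66,174))]);print("handle",H,e)
a=plane(T,ct(71,118),H[2]+8)-plane(T,ct(61,231),H[2]+8);print("bar",a,np.arctan2(a[1],a[0]))
C=[plane(T,ct(*c),15) for c in [(308,124),(730,146),(722,545),(285,522)]];print(np.array(C))
for i,j in((3,0),(2,1),(1,0),(2,3)):
    d=C[j]-C[i];print(np.linalg.norm(d),np.arctan2(d[1],d[0]))
E
```

```text
handle [538.813 139.472 250.742] [np.float64(0.3), np.float64(0.3)]
bar [57.372 -5.961  0.   ] -0.10352392433961834
[[ 604.008   21.1     15.   ]
 [ 577.081 -245.73    15.   ]
 [ 331.506 -219.767   15.   ]
 [ 357.618   45.38    15.   ]]
247.5835119317719 -0.09822460975924087
246.94347014090602 -0.1053308055380642
268.18484579038795 1.4702211592962646
266.4292915118937 1.4726313706050262
```

Three numbers agree that the arm is in notch 1: the handle height, the pointer and the yaw of about -0.10 (bar and base). Next I approach from above with the gripper closed and make contact.

```bash
cat >> h.py <<'E'
from scipy.spatial.transform import Rotation as R
yaw=-0.101
gx=np.array([np.cos(yaw),np.sin(yaw),0]); gy=np.array([-np.sin(yaw),np.cos(yaw),0]); Z=np.array([0,0,1.])
H0=np.array([538.8,139.5,247.5]); PIV=H0-gy*225*np.cos(.19)-Z*225*np.sin(.19)
Q=R.from_matrix(np.c_[gy,gx,-Z]).as_quat()
def handle(q): return PIV+gy*225*np.cos(.4-q)+Z*225*np.sin(.4-q)
def tcp(q,up=0): return handle(q)+Z*(12+env.tips_ahead+up)
E
python3 - <<'E'
from h import *
from station import set_gripper
np.set_printoptions(precision=2,suppress=True)
print(env.tips_ahead)
q=env.ik(tcp(.21,180),Q);print(q, env.ik(tcp(.75),Q))
p=env.read_state()["tool_pos"];env.move_l([p[0],p[1],530],rate=250)
set_gripper(0)
env.reach(tcp(.21,180),Q)
env.move_l(tcp(.21,25),rate=150)
print(env.move_l(tcp(.21,-15),rate=30,f_stop=4))
s=env.read_state();print(s["time_s"],s["tool_pos"],tcp(.21),s["force"],s["width"])
import cv2
cv2.imwrite("pics/s1.png",viewer.camera("scene"));cv2.imwrite("pics/t1.png",viewer.camera("top"))
w=viewer.camera("wrist");a=cv2.imread("pics/s1.png")[110:250,220:400]
cv2.imwrite("pics/m1.png",np.hstack([cv2.resize(a,(400,311)),cv2.resize(w,(400,311))]))
E
```

```text
80.0
[ 0.23  0.14  1.52 -0.    1.48  0.33] [ 0.22  0.43  1.85 -0.    0.86  0.32]
True
7.25 [538.85 139.74 345.79] [538.8 139.5 339.5] [-0.01  1.    4.29] 0.43500037348490844
```

View pics/m1.png

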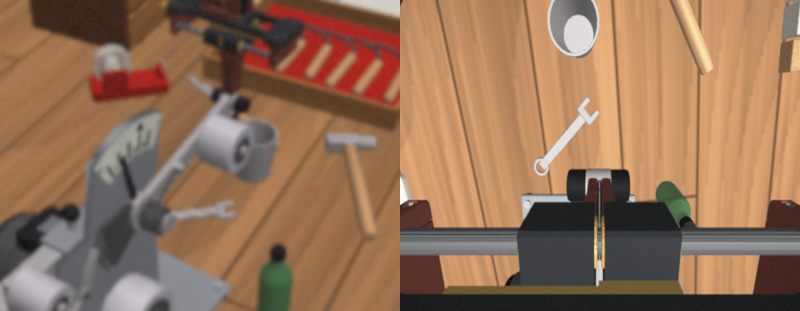

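The left half shows the fingers on the handle with the pointer at mark 1. The wrist view shows the bar centred under the fingertips at about (600,185). Contact came 6 mm higher than modelled, so I press along the arc with that offset.

```bash
python3 - <<'E'
from h import *
import cv2
np.set_printoptions(precision=2,suppress=True)
for q in (.32,.43,.54,.63,.69):
    env.move_l(tcp(q,5),rate=50)
    s=env.read_state();print(q,round(s["time_s"],2),s["tool_pos"],tcp(q,5),s["force"])
env.hold(.3)
s=env.read_state();print(s["tool_pos"],s["force"])
a=viewer.camera("scene")[110:250,220:400];t=viewer.camera("top")[160:300,240:420]
f=lambda i:cv2.resize(i,(400,311),interpolation=cv2.INTER_CUBIC)
cv2.imwrite("pics/m2.png",np.hstack([f(a),f(t)]))
E
```

```text
0.32 8.07 [539.44 144.51 321.41] [539.14 142.81 319.99] [-3.85  7.43 12.2 ]
0.43 8.72 [540.09 145.4  296.84] [539.2  143.43 295.26] [-1.42  9.52 12.22]
0.54 9.36 [540.22 144.08 272.58] [538.99 141.34 270.61] [-1.92 13.66 13.77]
0.63 9.92 [540.15 140.58 252.64] [538.61 137.63 250.71] [-0.8  15.1  11.78]
0.69 10.33 [539.89 137.56 239.59] [538.26 134.18 237.67] [-1.91 18.37 12.71]
[539.89 137.61 239.78] [-1.72 19.02 13.26]
```

View pics/m2.png

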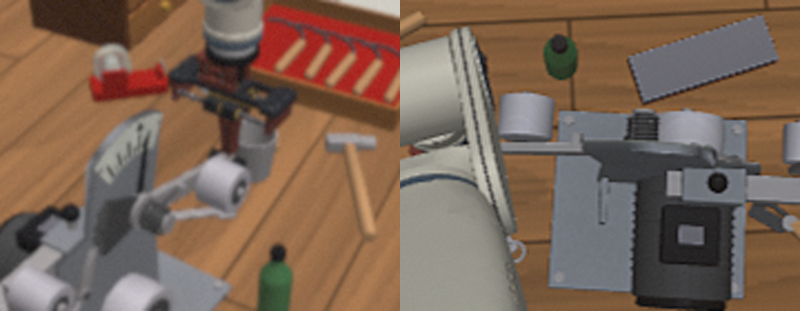

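```bash
python3 - <<'E'
from h import *
import cv2
np.set_printoptions(precision=1,suppress=True)
im=viewer.camera("scene");cv2.imwrite("pics/s3.png",im)
a=cv2.imread("pics/s1.png")
f=lambda i:cv2.resize(i[155:215,255:300],None,fx=8.8,fy=8.8,interpolation=cv2.INTER_CUBIC)
cv2.imwrite("pics/m3.png",np.hstack([f(a),f(im)]))
S=viewer.camera_params("scene")
for q in (0,.2,.4,.6,.65,.7,.8):
    th=.4-q+np.pi/2  # pointer vertical at q=.4? adjust
    for off in (0,):
        X=PIV+104*(gy*np.cos(th)+Z*np.sin(th)); u,v=proj(S,X); print(q,(u-255)*8.8,(v-155)*8.8)
print("piv",(np.array(proj(S,PIV))-[255,155])*8.8)
E
```

```text
0 150.06928561069728 270.1435164762936
0.2 189.18347188347514 219.5353845189629
0.4 229.85288591441818 179.06366226448293
0.6 270.0795214612074 150.31238337642458
0.65 279.8469796150895 145.06964617873393
0.7 289.44462532705484 140.62073003610928
0.8 308.03116647384445 134.11385908992634
piv [244.6 433.2]
```

View pics/m3.png

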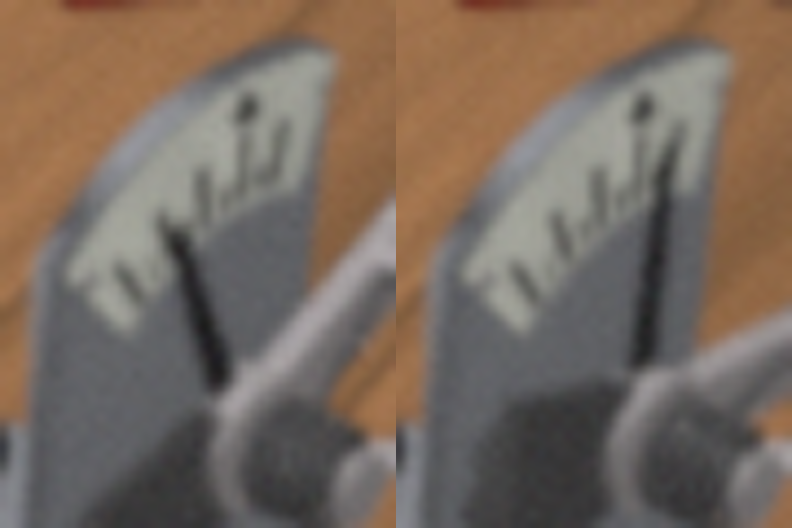

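The dotted mark is at local (245,150), with long mark 4 at about (282,145). The pointer now lies between them, near (270,160). I'll measure its angle numerically.

```bash
cat > pt.py <<'E'
from h import *
import cv2
from scipy.optimize import brentq
S=viewer.camera_params("scene")
def pointer_q(im,r0,r1,c0,c1):
    g=im.min(2).astype(float); pts=[]
    for r in range(r0,r1):
        row=g[r,c0:c1]; w=np.clip(np.median(row)-12-row,0,None)
        if w.sum()>15: pts.append(((w*np.arange(c0,c1)).sum()/w.sum(),r))
    vx,vy,x,y=cv2.fitLine(np.float32(pts),cv2.DIST_HUBER,0,.01,.01).ravel()
    def slope(q):
        th=.4-q+np.pi/2; d=gy*np.cos(th)+Z*np.sin(th)
        a=np.array(proj(S,PIV+45*d));b=np.array(proj(S,PIV+95*d));e=b-a;return e[0]/e[1]-vx/vy
    print(len(pts),"line at",x,y,"dx/dy",vx/vy); return brentq(slope,-.2,1.1)
E
python3 - <<'E'
from pt import *
a=cv2.imread("pics/s1.png");b=cv2.imread("pics/s3.png")
print(pointer_q(a,184,198,271,283)); print(pointer_q(b,178,195,277,289))
E
```

```text
14 line at 277.61154 191.2 dx/dy 0.27697715
0.18565334067090775
17 line at 283.6098 186.6 dx/dy -0.12695473
0.6570553076938501
```

The estimate is 0.66 raw, or about 0.68 after correcting with the known notch 1 reading. I'll press a little further for margin, then release and retreat.

```bash
python3 - <<'E'
from pt import *
np.set_printoptions(precision=2,suppress=True)
p=env.read_state()["tool_pos"]
env.move_l(tcp(.715,5),rate=40); env.hold(.2)
s=env.read_state();print(s["time_s"],p,s["tool_pos"],s["force"])
print(pointer_q(viewer.camera("scene"),178,195,277,289))
t=s["tool_pos"]
env.move_l([t[0],t[1],t[2]+40],rate=40)
env.move_l([t[0],t[1],500],rate=150)
env.hold(.5)
s=env.read_state();print(s["time_s"],s["tool_pos"],s["force"])
im=viewer.camera("scene");cv2.imwrite("pics/s4.png",im)
print(pointer_q(im,178,195,275,289))
f=lambda i,k:cv2.resize(i,(400,400),interpolation=cv2.INTER_CUBIC)
cv2.imwrite("pics/m4.png",np.hstack([f(im[155:215,250:310],1),f(im[110:290,210:390],1)]))
E
```

```text
11.275 [539.9  137.61 239.8 ] [539.73 135.91 234.37] [-1.71 18.21 12.95]
17 line at 283.84665 187.1 dx/dy -0.14120099
0.679962901009613
14.6917 [539.74 135.92 499.96] [ 0.28  0.31 -0.19]
17 line at 282.76096 184.5 dx/dy -0.07262149
0.5736312093936977
```

View pics/m4.png

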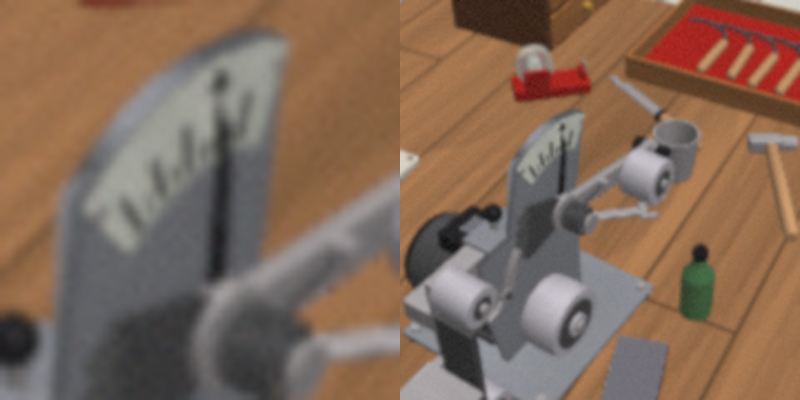

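The pointer now stands on the dotted mark at (220,140). It reads 0.574, or about 0.60 corrected, so the arm is held in notch 3. The arm is clear and the bystanders look undisturbed.

```bash
python3 - <<'E'
from pt import *
env.hold(.5)
print(pointer_q(viewer.camera("scene"),178,195,275,289))
a=cv2.imread("pics/top0.png");b=viewer.camera("top")
d=(cv2.absdiff(a,b).max(2)>50).astype(np.uint8)
n,_,st,_=cv2.connectedComponentsWithStats(d);print([list(map(int,s)) for s in st[1:] if s[4]>25])
from station import workorder
workorder.sign_off()
E
```

```text
17 line at 282.59247 186.8 dx/dy -0.075366214
0.5776911936561426
[[148, 114, 217, 286, 27282], [281, 195, 26, 21, 152], [545, 330, 95, 70, 2728]]
the job is handed in; nothing more can be done
```

The tension arm is now held in notch 3, with the pointer resting on the dotted mark. It started in notch 1; I pressed the T-handle down from above with the gripper closed, then let go and backed the robot well clear.

- **Press depth:** I pressed to about 0.70, inside the 0.65–0.80 band for notch 3. The camera read 0.68, and I added about 0.025 because it read that much low in notch 1.
- **After release:** the pointer read 0.574, then 0.578 a little over half a second later. Corrected, that is about 0.60, which matches the expected 0.61.
- **Forces and time:** tool force readings while pressing stayed under about 25 N. About 19 N of that was sideways along the machine (world y), more than expected, because the fingers bore partly on the bar's flank. The tool force was back near zero after release, and the robot's clock read about 15 s when I let go.
- **Other things on the bench:** before-and-after overhead pictures showed changes only where the robot had been or was, and at the tracking wheel, which moves with the arm. The robot hid part of the left side in that view. The scene picture showed the cup, hammer, bottle, spanner and whetstone looking undisturbed.
- **Disagreement:** first contact with the handle came about 6 mm higher than my model predicted. I allowed for it in the press depth.

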